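Clip the vapour sensor in place, then open the safety-cap bottle

TASK

Before the solvent bottle is opened its vapour sensor has to be in place: squeeze the sprung sensor clip off its parking post, carry it over and let it snap shut on the top edge of the upright plate of the bottle stand, upright and let go. Then open the push-and-turn safety cap of the bottle: press it down, keep it pressed while turning it anticlockwise (seen from above) about a quarter turn until it is free, and lift it straight up. Finish while holding the cap level in the gripper a few centimetres above the open neck, with the sensor clip still in place and the small tape roll and the grease tin that lie about left where they are.

Things in the scene. Friction and masses are not known exactly. Their poses are not given: they have to be found in the camera images.
- stand: bottle stand, fixed: dark steel base plate 100 x 215 x 8 mm; origin at the centre of its underside, z up, y along the long side. A bare-metal bottle (66 mm diameter) is clamped in a collar, axis at y = -60 mm; an upright steel plate stands at y = +65 mm (4 mm thick along x, 80 mm wide along y, top edge 70 mm above the bench).
- edge_mid (a point): middle of the top edge of the stand's upright plate, 70 mm above the bench, axes as the stand's: the plate is 4 mm thick along this x (+-2 mm) and runs +-40 mm along this y. The edge stands free on both sides for the top 58 mm.
- neck_top (a point): centre of the top of the bottle's neck, 124 mm above the bench, axes as the stand's. The neck is 32 mm in diameter with two lugs (along +x and -x) that hold the cap. With the cap locked on, the cap's centre lies at this very point.
- spring_seal (a joint): white sprung disc above the neck that pushes the cap up, m: 0 with the cap locked, grows as the cap is pressed (0.008 is the bottom stop), -0.003 with the cap off. Spring 6 N at 0, 11 N at the stop.
- park_edge (a point): middle of the top edge of the parking post's upright plate (4 mm thick along x, 60 mm wide along y), 70 mm above the bench; the post stands on its own base plate 80 x 90 x 8 mm, fixed. The clip sits on this edge at the start.
- clip_grip (a point): sprung sensor clip (loose, 50 g, 88 mm tall, 24 mm wide along y, jaws down). Point midway between its two finger paddles, 74 mm above the jaw tips, where they are squeezed; x: squeezing direction, y: hinge axis, z: jaws to paddles. Paddles span 48 to 87 mm above the tips; here 45 mm over their outer faces when shut on a plate, about 32 mm and parallel when fully squeezed.
- clip_hinge (a point): middle of the clip's hinge, 44 mm above the jaw tips (30 mm below clip_grip), same axes. These axes and the clip's points are fixed to the -x half, which leans 0.2 rad when the clip is squeezed between parallel fingers; the hinge stays above the middle of the open mouth.
- clip_bite (a point): point between the clip's rubber jaw pads, 11 mm above the jaw tips (33 mm below the hinge), same axes; pads 22 mm tall, on the plate when shut. A round white sensor 26 mm across sits on the outside of the -x jaw and stands out 22 mm from the middle. At the start this point lies 9 mm below the parking edge.
- clip_jaw (a joint): opening of the clip, rad: 0 when shut on a 4 mm plate, 0.40 fully squeezed (a hard stop; jaws then about 15 mm apart). Squeezing takes 5 to 9 N at the paddles; the spring shuts the jaws with about 6 N.
- cap_centre (a point): centre of the black ribbed cap (loose, 58 mm diameter, 34 mm tall, 40 g, z up). Locked, its x lies along the stand's x. It can be turned only while pressed down 5 mm or more (8 mm is the stop): anticlockwise from above, free to lift at 60 to 110 degrees; let up before 50 degrees it catches again. Clockwise is blocked. Friction of the grip on the side (40 N or more) can press it.
- tape_roll: loose small roll of black electrical tape, 56 mm diameter, 19 mm tall, lying flat; origin at its underside; not part of the job
- grease_tin: loose round tin, 70 mm diameter, 46 mm tall; origin at its underside; not part of the job
Mind the look-alikes: they are no part of the job. Of the things that look like the part that bears cap_centre, the smallest one is meant.

How it is judged:
On the way, in this order (a step that is already met when the one before it is completed fails the run):
1. the sensor clip is shut on the top edge of the stand's upright plate, upright, and let go (x of clip_bite in the frame of edge_mid between -0.006 and 0.006 m and y of clip_bite in the frame of edge_mid between -0.045 and 0.045 m and z of clip_bite in the frame of edge_mid between -0.035 and 0.004 m and angle between clip_bite's own z axis and vertical below 0.35 rad and value of joint clip_jaw below 0.15 rad and contact force between clip and stand above 1 N and contact force between clip and the arm below 0.1 N and contact force between clip and the fingers below 0.1 N), for 0.2 s.
2. the cap, pressed down past its lock, is turned by more than 25 degrees while still on the neck (angle between the x axis of cap_centre and the x axis of stand, either way round above 0.45 rad and z of cap_centre in the frame of neck_top below 0 m and horizontal distance between cap_centre and neck_top below 0.008 m), for 0.02 s.
At the end, for the whole second after the job is handed in: Cap held still in the gripper, off the stand, level within 20 deg, its centre 35 to 180 mm above the neck top and within 35 mm of the bottle axis; clip shut on the plate's top edge, upright within 20 deg, jaws 7 mm or more over the edge, within 45 mm of its middle, untouched (all of step 1 and z of cap_centre in the frame of neck_top between 0.035 and 0.18 m and horizontal distance between cap_centre and neck_top below 0.035 m and angle between cap_centre's own z axis and vertical below 0.35 rad and contact force between cap and the fingers above 1 N and contact force between cap and stand below 0.05 N and contact force between cap and clip below 0.05 N and linear speed of cap below 0.03 m/s); the arm keeps its last pose, push and grip.
It fails at once if a bystander (small tape roll, grease tin) is moved by more than 30 mm (distance of any of tape_roll, grease_tin from where it was at the start of the episode above 0.03 m).
It also fails if it takes over 54 s, if anything falls off the work surface, if the arm or the gripper's body presses on something with over 40 N, if the wrist force passes 120 N, or if a joint passes its speed limit or range.

ROBOT

A 6-joint arm with a two-finger parallel gripper is mounted at the origin on a cart in front of the work surface, level with it; the furniture and walls round the work are solid. World frame = base frame: x ahead of the robot, y to its left, z up, the work surface at z = 0. Lengths are in m, angles in rad, forces in N, time in s.
With the tool pointing down it reaches from about 0.275 to 0.85 m from the base axis. Payload 19 kg.
Tool frame: the origin (TCP) lies on the mounting face of the last link; the fingertips stand ctrl.tip_extent ahead of it and the grasp point (between the pads) lies 155 mm ahead of it (ctrl.tip_extent is the distance from the TCP to the fingertips, in m); z points along the fingers, y is the line along which they close (so a half turn about z gives the same grasp; the last joint's range is limited). The gripper opens to 85 mm and grips with 20 to 120 N. Pads are 22 mm wide; open, the fingers measure 114 mm over their backs; the gripper's body (76 mm by 85 mm) begins 54 mm behind the grasp point. The pads swing forward as they close: fully open they stand 13 mm farther back than shut.
Start: joints at [-0.134, 0.15, 1.437, -0, 1.554, -0.134], TCP at [0.575, -0, 0.405] pointing down, gripper open.
Joint ranges: [-2.8, 2.8], [-0.68, 2.1], [0.12, 2.68], [-1.39, 4.53], [0.16, 2.79], [-2.81, 2.81]. Speed limits (rad/s): [1.89, 1.89, 2.22, 3.01, 3.01, 3.01].

INTERFACE

Orientations are given as a 3x3 rotation matrix whose columns are the frame's x, y, z axes.
In Python, from plant import ctrl, vision gives the robot as it stands.
- The arm moves only by the shell command python3 -m creep 'ROWS' [FORCE]. ROWS is JSON, one flat list of numbers, 7 for each row, row after row: the shift along the tool's x, y, z each as a share of 0.25 m, from -1 to 1, then the turn, a rotation vector about the tool's x, y, z each as a share of 30 degrees, from -1 to 1, then the opening, from 0 (shut) to 1 (fully open). A call has 1 to 8 rows; each row is the pose to reach, as a shift and turn from the pose commanded when the call began, along the tool's axes at that moment; what a row does not reach only later rows make up. A row lasts 1/10 s, in which the tool goes at most 50 mm and 8.59 degrees, less where a joint would pass 70% of its speed; a pose out of reach is approached as far as the arm can. A call with a number of a shift or a turn outside -1 to 1 is refused whole. A call with a gripper value outside its range is refused whole. The fingers move at their own pace and stop on an object; FORCE is the grip in N (left out, the last holds). Time passes only in rows, so rows that repeat a pose let the fingers close. It gives the time, the measured TCP pose, the force, the opening and the grip force at its end, in the units of the state.
- ctrl.observe(): the state, without advancing time (a new reading comes with each control period).
- vision.get_image(name): name is "scene" or "side" or "wrist"; returns a dict with "frame" (420x560x3 uint8, red, green, blue), "fx", "fy", "cx", "cy" (pixels), "position" and "orientation" of the camera in the world. Camera axes: x right, y up, looking along -z (the intrinsics and any distortion apply to the point x, -y, -z); pixel columns grow to the right and rows downward; lengths in m; the calibration is good to about 2 mm. A picture is of the moment at which its call begins. There is no depth.
- ctrl.finish_job(): hands the job in; it is judged then, once.
The state is a dict: "time": time; "joints": joint angles; "qd": joint speeds; "effort": joint torques, N m; "eef_pos": TCP position; "tool_rot": TCP orientation; "contact_force": force on the tool from outside, world axes, zero at the start; "ft_torque": the same for the moment, N m; "width": finger opening in m; "gripper_force": force on a finger pad.
Only numpy, scipy, OpenCV 4.12 (cv2) and the standard library are available. Lean on these libraries where they do the work, as an engineer would, in place of code of your own. Each camera call takes 0.05 s, during which the arm holds its last target. There are 200 camera calls.

## Working session

There is one attempt and no reset: what is moved stays moved. The work goes in short steps, Python scripts to look and compute and a shell command to move; the robot and the scene stay as the last step left them, time stands still between calls to the robot, and variables do not carry over. Pictures are saved under pics/ and viewed, at most 14 in all, crops included, and the job is handed in when it is done.

```bash
ls; mkdir -p pics; python3 - <<'E'
from plant import ctrl, vision
import cv2,json,numpy as np
print(ctrl.observe(), ctrl.tip_extent)
for n in ["scene","side","wrist"]:
    d=vision.get_image(n); f=d.pop("frame"); cv2.imwrite(f"pics/{n}0.png",f[:,:,::-1])
    print(n,{k:np.round(v,4).tolist() for k,v in d.items() if not isinstance(v,str)})
E
```

```text
pics
{'time': 0.0, 'joints': array([-1.34008917e-01,  1.50947681e-01,  1.43801785e+00,  3.11852843e-06,
        1.55379815e+00, -1.33996932e-01]), 'qd': array([-0.00043506,  0.00022463,  0.00075893,  0.00071557, -0.00048025,
       -0.00136911]), 'effort': array([ 9.08163997e-05, -7.13061190e+01, -5.70858908e+01, -1.86872212e-04,
        9.14935896e-03,  2.21375326e-04]), 'eef_pos': array([ 5.74956494e-01, -1.85922048e-05,  4.04103728e-01]), 'tool_rot': array([[ 1.21326242e-05,  9.99999327e-01, -1.16011712e-03],
       [ 9.99999987e-01, -1.19475358e-05,  1.59549700e-04],
       [ 1.59535732e-04, -1.16011904e-03, -9.99999314e-01]]), 'contact_force': array([0.28671718, 0.51947843, 0.05313936]), 'ft_torque': array([ 0.01654015, -0.03006146, -0.01725446]), 'gripper_force': 0.0, 'width': 0.08514041452481809} 0.1734
scene {'fx': 545.4344, 'fy': 545.4344, 'cx': 276.1195, 'cy': 204.1433, 'position': [0.1123, -0.9491, 0.641], 'orientation': [[0.8941, 0.1951, -0.4032], [-0.4478, 0.4076, -0.7958], [0.0091, 0.8921, 0.4518]]}
side {'fx': 491.1177, 'fy': 491.1177, 'cx': 276.0254, 'cy': 202.2852, 'position': [0.3325, -0.9597, 0.7621], 'orientation': [[0.964, 0.1361, -0.2283], [-0.2657, 0.5234, -0.8096], [0.0093, 0.8412, 0.5407]]}
wrist {'fx': 377.2907, 'fy': 377.2907, 'cx': 274.6218, 'cy': 200.8693, 'position': [0.5742, 0.0813, 0.3745], 'orientation': [[1.0, -0.0003, 0.0018], [-0.0003, 0.9482, 0.3177], [-0.0018, -0.3177, 0.9482]]}
```

View images.

```bash
python3 - <<'E'
import cv2,numpy as np
a=cv2.imread("pics/scene0.png");b=cv2.imread("pics/side0.png")
cv2.imwrite("pics/s1.png",cv2.resize(a,(800,600),interpolation=cv2.INTER_CUBIC))
cv2.imwrite("pics/s2.png",cv2.resize(b,(800,600),interpolation=cv2.INTER_CUBIC))
E
```

```text
(no output)
```

View pics/s1.png

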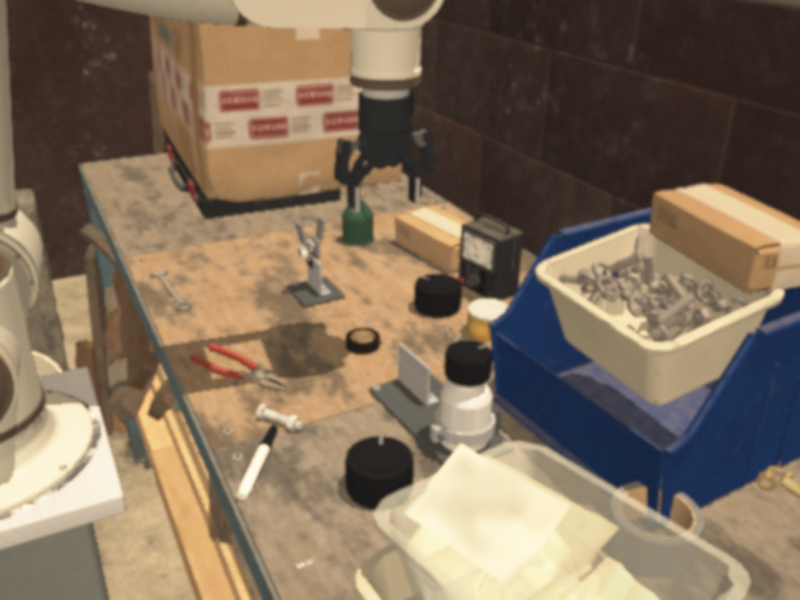

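View pics/s2.png

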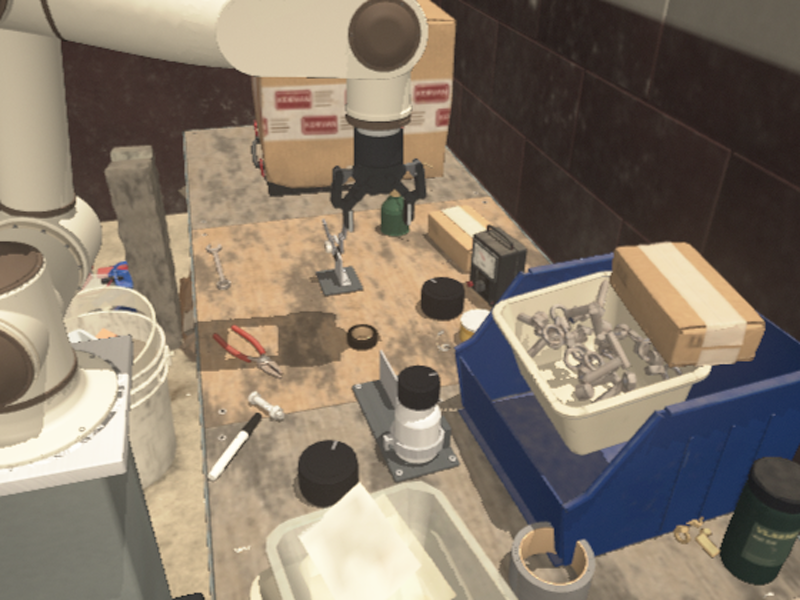

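View pics/wrist0.png

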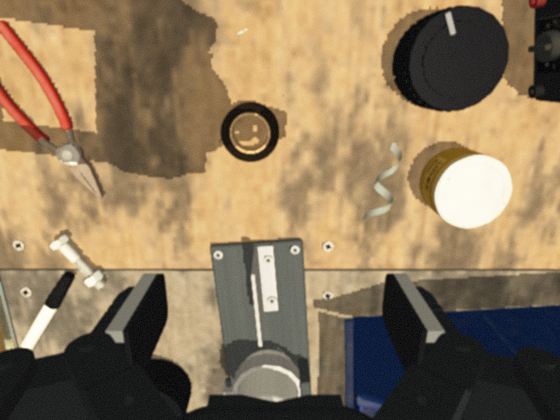

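```bash
cat > h.py <<'E'
import numpy as np
from plant import ctrl, vision
C={"scene":(545.4344,276.1195,204.1433,[0.1123,-0.9491,0.641],[[0.8941,0.1951,-0.4032],[-0.4478,0.4076,-0.7958],[0.0091,0.8921,0.4518]]),
"side":(491.1177,276.0254,202.2852,[0.3325,-0.9597,0.7621],[[0.964,0.1361,-0.2283],[-0.2657,0.5234,-0.8096],[0.0093,0.8412,0.5407]]),
"wrist0":(377.2907,274.6218,200.8693,[0.5742,0.0813,0.3745],[[1.0,-0.0003,0.0018],[-0.0003,0.9482,0.3177],[-0.0018,-0.3177,0.9482]])}
def cam(d): return (d["fx"],d["cx"],d["cy"],d["position"],d["orientation"])
def hit(c,u,v,z):
    f,cx,cy,p,R=C[c] if isinstance(c,str) else c; p=np.array(p);R=np.array(R)
    r=R@np.array([(u-cx)/f,-(v-cy)/f,-1]); return np.round((p+r*(z-p[2])/r[2]),4)
def proj(c,P):
    f,cx,cy,p,R=C[c] if isinstance(c,str) else c
    q=np.array(R).T@(np.array(P)-np.array(p)); return np.round([cx-f*q[0]/q[2],cy+f*q[1]/q[2]],1)
E
python3 - <<'E'
from h import *
print("stand +y corners",hit("wrist0",213,244,.008),hit("wrist0",301,239,.008))
print("plate edge",hit("wrist0",253,274,.07),hit("wrist0",260,347,.07))
for s,c,u,v in [("s2 cap","side",419,376),("s1 cap","scene",468,350)]: print(s,hit(c,u*.7,v*.7,.141))
for n,c,L in [("park","side",[(316,273),(352,266),(361,288),(325,294)]),("park","scene",[(289,290),(322,279),(344,293),(311,305)]),
 ("stand","side",[(354,388),(390,377),(458,462),(393,478)])]:
  print(n,c,[hit(c,u*.7,v*.7,.008).tolist() for u,v in L])
print("plate top side",hit("side",382*.7,352*.7,.07),"scene",hit("scene",398*.7,345*.7,.07),hit("scene",429*.7,374*.7,.07))
print("tape",hit("wrist0",249,132,.019),"tin",hit("wrist0",472,190,.046))
E
python3 - <<'E'
import cv2,numpy as np
a=cv2.imread("pics/scene0.png")[140:225,190:270];b=cv2.imread("pics/side0.png")[140:225,200:280]
cv2.imwrite("pics/c1.png",np.hstack([cv2.resize(x,None,fx=5,fy=5,interpolation=cv2.INTER_CUBIC) for x in(a,b)]))
E
```

```text
stand +y corners [ 0.5078 -0.09    0.008 ] [ 0.6015 -0.0841  0.008 ]
plate edge [ 0.5539 -0.0909  0.07  ] [ 0.5593 -0.1715  0.07  ]
s2 cap [ 0.5688 -0.2513  0.141 ]
s1 cap [ 0.569  -0.2509  0.141 ]
park side [[0.5111, 0.2686, 0.008], [0.5888, 0.2774, 0.008], [0.5877, 0.1896, 0.008], [0.5144, 0.1861, 0.008]]
park scene [[0.5088, 0.2537, 0.008], [0.5792, 0.2702, 0.008], [0.5933, 0.2, 0.008], [0.5235, 0.1825, 0.008]]
stand side [[0.5081, -0.1016, 0.008], [0.572, -0.0898, 0.008], [0.6173, -0.2973, 0.008], [0.519, -0.3022, 0.008]]
plate top side [ 0.5561 -0.0983  0.07  ] scene [ 0.5509 -0.0964  0.07  ] [ 0.5541 -0.1823  0.07  ]
tape [0.5495 0.0302 0.019 ] tin [ 0.7529 -0.0183  0.046 ]
```

View pics/c1.png

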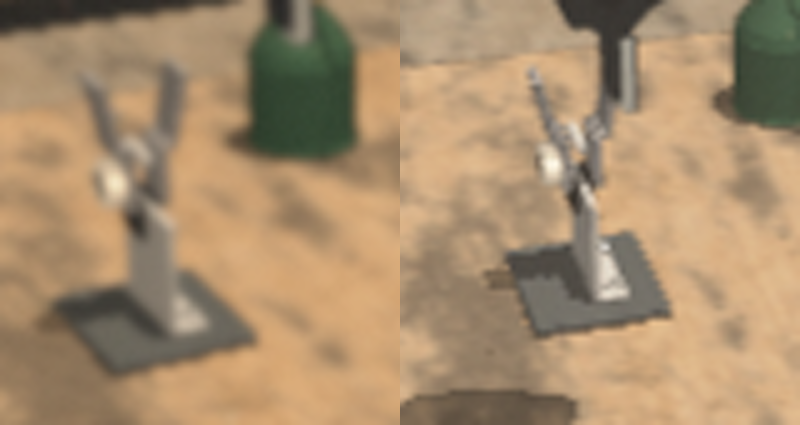

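```bash
python3 - <<'E'
from h import *
for c,L in [("side",[(221,190.6),(247,186),(254.4,203),(228,207.4)]),("scene",[(201,200),(230,194.4),(241.4,208),(214,215)])]:
  P=np.array([hit(c,u,v,.008) for u,v in L]); print(P.tolist(),P.mean(0), [np.degrees(np.arctan2(*(P[1]-P[0])[1::-1])),np.degrees(np.arctan2(*(P[2]-P[3])[1::-1])),np.degrees(np.arctan2(*(P[0]-P[3])[1::-1]))-90,np.degrees(np.arctan2(*(P[1]-P[2])[1::-1]))-90])
# plate near top corner & paddle tips
print("side plate near top",hit("side",200+170/5,140+180/5,.07),"paddle tips",hit("side",200+133/5,140+75/5,.137),hit("side",200+207/5,140+100/5,.137))
print("scene plate near top",hit("scene",190+150/5,140+205/5,.07),"tips",hit("scene",190+90/5,140+75/5,.137),hit("scene",190+173/5,140+68/5,.137))
E
```

```text
[[0.511, 0.2715, 0.008], [0.5908, 0.2781, 0.008], [0.5906, 0.1812, 0.008], [0.5142, 0.1777, 0.008]] [0.55165  0.227125 0.008   ] [np.float64(4.727987818842199), np.float64(2.6229727387781883), np.float64(1.953895684915139), np.float64(-0.1182573749282625)]
[[0.5116, 0.2715, 0.008], [0.5923, 0.27, 0.008], [0.5883, 0.1845, 0.008], [0.5125, 0.179, 0.008]] [0.551175 0.22625  0.008   ] [np.float64(-1.0648546934589596), np.float64(4.150072490494745), np.float64(0.557454858781739), np.float64(-2.6785512554432387)]
side plate near top [0.5459 0.2397 0.07  ] paddle tips [0.5284 0.2436 0.137 ] [0.5619 0.2046 0.137 ]
scene plate near top [0.552  0.2334 0.07  ] tips [0.5305 0.2528 0.137 ] [0.5711 0.244  0.137 ]
```

```bash
python3 -m creep '[0.94,-0.094,0,0,0,0,1, 0.94,-0.094,0,0,0,0,1, 0.94,-0.094,0,0,0,0,1, 0.94,-0.094,0,0,0,0,1, 0.94,-0.094,0,0,0,0,1, 0.94,-0.094,0,0,0,0,1, 0.94,-0.094,0,0,0,0,1]' 30; cat > snap.py <<'E'
import sys,cv2,numpy as np
from h import *
d=vision.get_image("wrist"); cv2.imwrite(sys.argv[1],d["frame"][:,:,::-1])
import pickle; pickle.dump(cam(d),open(sys.argv[1]+".pkl","wb")); print(d["position"],ctrl.observe()["eef_pos"])
E
python3 snap.py pics/w1.png
```

```text
time: 0.85
eef_pos: [0.5513, 0.2356, 0.4043]
tool_rot: [[-0.002, 1.0, -0.001], [1.0, 0.002, -0.0], [-0.0, -0.001, -1.0]]
contact_force: [0.4, -0.3, 0.5]
width: 0.0857
gripper_force: 0.0
[0.55040603 0.31694157 0.37454279] [0.55150365 0.23481209 0.40440769]
```

View pics/w1.png

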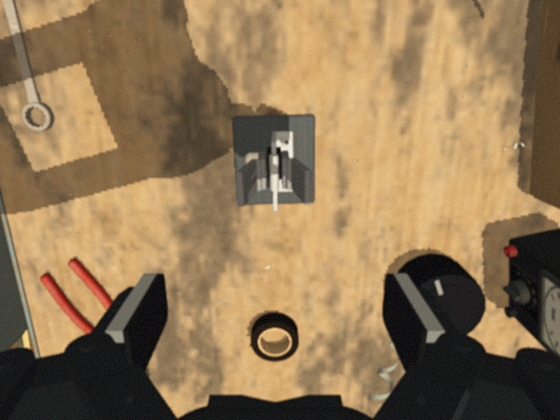

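```bash
python3 - <<'E'
from h import *
import pickle,cv2
c=pickle.load(open("pics/w1.png.pkl","rb"))
for u,v,z in [(234,115,.008),(314,115,.008),(314,203,.008),(238,205,.008),(275,209,.07),(276,145,.07)]: print(u,v,z,hit(c,u,v,z))
a=cv2.imread("pics/w1.png")[105:220,225:325]
cv2.imwrite("pics/c2.png",cv2.resize(a,None,fx=5,fy=5,interpolation=cv2.INTER_CUBIC))
E
```

```text
234 115 0.008 [0.5112 0.2801 0.008 ]
314 115 0.008 [0.5874 0.2802 0.008 ]
314 203 0.008 [0.5904 0.1917 0.008 ]
238 205 0.008 [0.5124 0.1894 0.008 ]
275 209 0.07 [0.5504 0.2074 0.07  ]
276 145 0.07 [0.5511 0.2625 0.07  ]
```

View pics/c2.png

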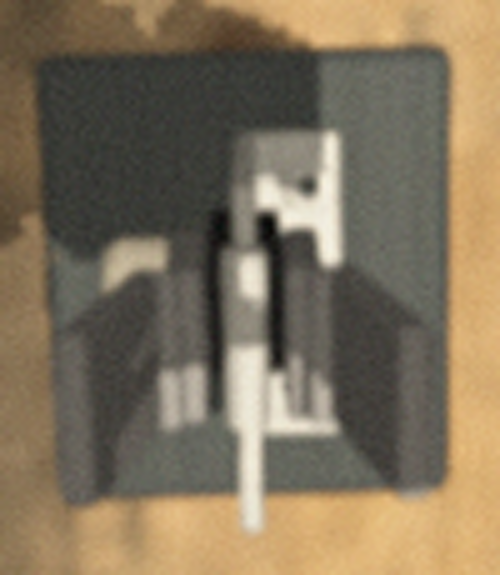

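```bash
python3 - <<'E'
from h import *
import pickle
c=pickle.load(open("pics/w1.png.pkl","rb"))
for u,v in [(65,330),(65,500),(432,325),(432,493),(82,415),(416,409)]: print(hit(c,225+u/5,105+v/5,.137))
for u,v in [(238,528),(265,528)]: print(hit(c,225+u/5,105+v/5,.07))
print(ctrl.observe()["eef_pos"])
E
```

```text
[0.5264 0.2576 0.137 ]
[0.5257 0.2343 0.137 ]
[0.5739 0.2583 0.137 ]
[0.5746 0.2354 0.137 ]
[0.5283 0.2461 0.137 ]
[0.5722 0.247  0.137 ]
[0.5484 0.2059 0.07  ]
[0.553  0.2059 0.07  ]
[0.55150365 0.23481209 0.40440769]
```

```bash
python3 -m creep '[0.046,-0.005,0.2,0,0,0,1, 0.046,-0.005,0.35,0,0,0,1, 0.046,-0.005,0.516,0,0,0,1, 0.046,-0.005,0.516,0,0,0,1, 0.046,-0.005,0.516,0,0,0,0, 0.046,-0.005,0.516,0,0,0,0, 0.046,-0.005,0.516,0,0,0,0,0.046,-0.005,0.516,0,0,0,0]' 20;  python3 -m creep '[0,0,0,0,0,0,0,0,0,0,0,0,0,0,0,0,0,0,0,0,0]' 20; python3 snap.py pics/w2.png
```

```text
time: 1.7
eef_pos: [0.5505, 0.2464, 0.2772]
tool_rot: [[0.0, 1.0, 0.002], [1.0, -0.0, 0.001], [0.001, 0.002, -1.0]]
contact_force: [0.1, -0.1, -1.2]
width: 0.0314
gripper_force: 25.7
time: 2.0
eef_pos: [0.5502, 0.2465, 0.2758]
tool_rot: [[-0.0, 1.0, -0.0], [1.0, 0.0, 0.0], [0.0, -0.0, -1.0]]
contact_force: [0.4, -0.0, -0.4]
width: 0.0315
gripper_force: 25.7
[0.54946568 0.32784271 0.24606572] [0.55020972 0.24650817 0.2756962 ]
```

```bash
python3 -m creep '[0,0,-0.1,0,0,0,0,0,0,-0.3,0,0,0,0,0,0,-0.5,0,0,0,0,-0.2,0,-0.5,0,0,0,0,-0.4,0,-0.5,0,0,0,0,-0.6,0,-0.5,0,0,0,0,-0.8,0,-0.5,0,0,0,0,-1,0,-0.5,0,0,0,0]' 20;  python3 -m creep '[-0.16,0,0,0,0,0,0,-0.31,0,0,0,0,0,0,-0.31,0,0,0,0,0,0,-0.31,0,0,0,0,0,0,-0.31,0,0,0,0,0,0]' 20; python3 snap.py pics/w3.png
```

```text
time: 2.85
eef_pos: [0.5498, -0.0053, 0.4008]
tool_rot: [[-0.0, 1.0, 0.0], [1.0, 0.0, -0.0], [-0.0, 0.0, -1.0]]
contact_force: [1.4, -0.9, -1.1]
width: 0.031
gripper_force: 24.0
time: 3.35
eef_pos: [0.5503, -0.0804, 0.4007]
tool_rot: [[-0.0, 1.0, -0.0], [1.0, 0.0, 0.0], [0.0, -0.0, -1.0]]
contact_force: [0.4, -0.2, -0.5]
width: 0.0314
gripper_force: 24.1
[0.54947313 0.00100056 0.37099257] [ 0.55027968 -0.08007331  0.40070661]
```

View pics/w3.png

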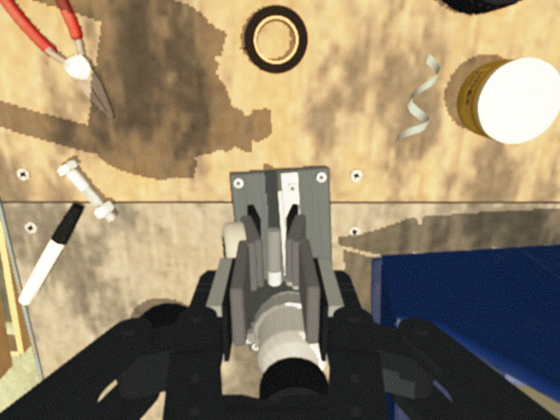

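```bash
python3 - <<'E'
import cv2,numpy as np
a=cv2.imread("pics/wrist0.png")[230:360,205:305];b=cv2.imread("pics/side0.png")[235:340,235:335]
r=lambda x,k:cv2.resize(x,None,fx=k,fy=k,interpolation=cv2.INTER_CUBIC)
A=r(a,4);B=r(b,4); B=np.vstack([B,np.zeros((A.shape[0]-B.shape[0],B.shape[1],3),np.uint8)])
cv2.imwrite("pics/c3.png",np.hstack([A,B]))
E
```

```text
(no output)
```

View pics/c3.png

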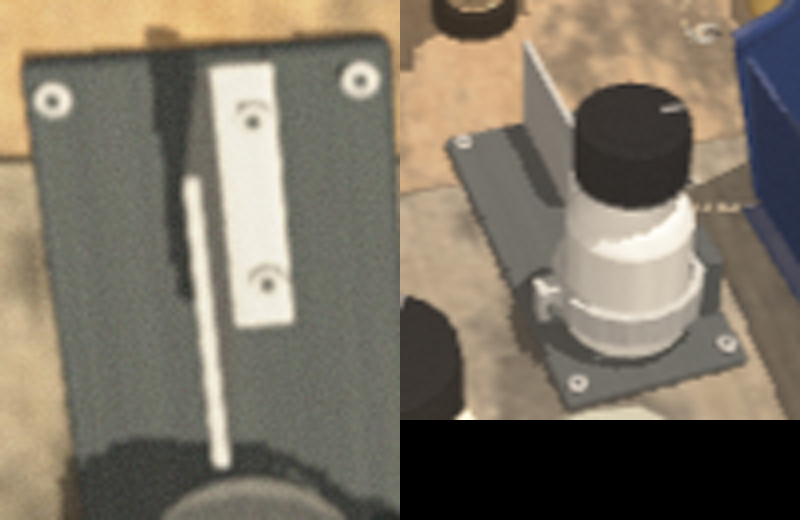

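```bash
python3 - <<'E'
from h import *
import pickle
from scipy.optimize import least_squares
w3=pickle.load(open("pics/w3.png.pkl","rb"))
O=[("wrist0",210.5,243,-.05,.1075,.008),("wrist0",302,239,.05,.1075,.008),("wrist0",253,274.5,0,.105,.07),("wrist0",260.25,346.75,0,.025,.07),
("side",246.25,270,-.05,.1075,.008),("side",277.5,337,-.05,-.1075,.008),("side",321.5,325,.05,-.1075,.008),("side",266.5,245.5,0,.105,.07),("side",293.5,263.75,0,-.06,.141),
(w3,231,172,-.05,.1075,.008),(w3,328,166,.05,.1075,.008)]
def W(p,x,y,z):
    c,s=np.cos(p[2]),np.sin(p[2]); return [p[0]+c*x-s*y,p[1]+s*x+c*y,z]
f=lambda p:np.concatenate([proj(c,W(p,x,y,z))-[u,v] for c,u,v,x,y,z in O])
r=least_squares(f,[.56,-.19,.06],diff_step=1e-3,loss="soft_l1")
print(r.x,np.degrees(r.x[2])); print(f(r.x).reshape(-1,2))
print("edge_mid",W(r.x,0,.065,.07),"neck",W(r.x,0,-.06,.124))
E
```

```text
[ 0.56161044 -0.19532292  0.07064539] 4.047682514105178
[[-0.9   2.4 ]
 [ 1.3   0.4 ]
 [ 0.3  -0.9 ]
 [ 0.35 -0.65]
 [-1.05 -0.8 ]
 [-1.8  -0.9 ]
 [ 0.2  -1.1 ]
 [-0.8  -0.9 ]
 [-1.1   0.95]
 [-1.8   1.1 ]
 [ 2.2   0.2 ]]
edge_mid [np.float64(0.5570223054377191), np.float64(-0.13048504782991424), 0.07] neck [np.float64(0.5658456353277767), np.float64(-0.2551732543678672), 0.124]
```

```bash
python3 -m creep '[-0.162,0.024,0,0,0,-0.135,0,-0.162,0.024,0.15,0,0,-0.135,0,-0.162,0.024,0.3,0,0,-0.135,0,-0.162,0.024,0.363,0,0,-0.135,0,-0.162,0.024,0.363,0,0,-0.135,0,-0.162,0.024,0.363,0,0,-0.135,0]' 20; python3 - <<'E'
import cv2
from h import *
import numpy as np
w=vision.get_image("wrist")["frame"][190:340,200:350];s=vision.get_image("side")["frame"][180:330,220:340]
r=lambda x:cv2.resize(x,None,fx=2.9,fy=2.9,interpolation=cv2.INTER_CUBIC)
cv2.imwrite("pics/c4.png",np.hstack([r(w),r(s)])[:,:,::-1])
E
```

```text
time: 4.0
eef_pos: [0.5565, -0.1208, 0.3108]
tool_rot: [[-0.072, 0.997, 0.001], [0.997, 0.072, -0.0], [-0.0, 0.001, -1.0]]
contact_force: [-0.0, 0.3, -0.2]
width: 0.0313
gripper_force: 24.0
```

View pics/c4.png

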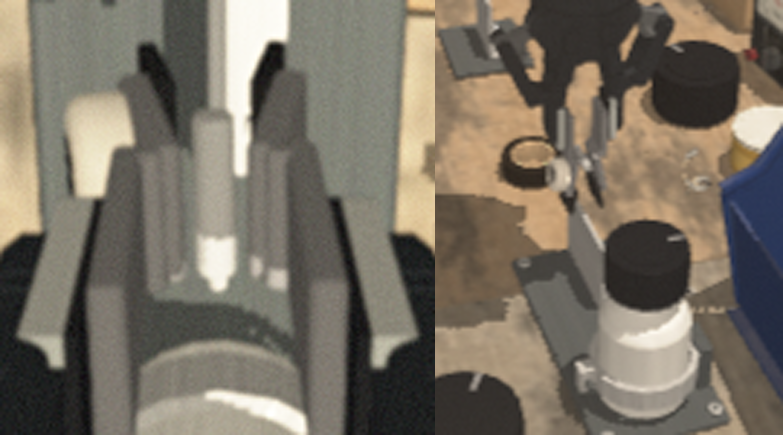

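```bash
python3 -m creep '[0,0,0.07,0,0,0,0,0,0,0.143,0,0,0,0,0,0,0.143,0,0,0,0,0,0,0.143,0,0,0,0]' 20
```

```text
time: 4.5
eef_pos: [0.5565, -0.1215, 0.2754]
tool_rot: [[-0.071, 0.997, 0.001], [0.997, 0.071, -0.0], [-0.0, 0.001, -1.0]]
contact_force: [0.1, 0.2, 0.1]
width: 0.0313
gripper_force: 24.0
```

```bash
python3 -m creep '[0,0,0,0,0,0,0.55,0,0,0,0,0,0,0.7,0,0,0,0,0,0,1,0,0,0,0,0,0,1,0,0,-0.15,0,0,0,1,0,0,-0.35,0,0,0,1,0,0,-0.45,0,0,0,1,0,0,-0.45,0,0,0,1]' 20; python3 - <<'E'
import cv2
from h import *
import numpy as np, pickle
d=vision.get_image("wrist");pickle.dump(cam(d),open("pics/w5.pkl","wb"))
w=d["frame"];s=vision.get_image("side")["frame"][180:330,220:340]
r=lambda x,k:cv2.resize(x,None,fx=k,fy=k,interpolation=cv2.INTER_CUBIC)
S=r(s,2);S=np.vstack([S,np.zeros((120,240,3),np.uint8)])
cv2.imwrite("pics/c5.png",np.hstack([w,S])[:,:,::-1]); print(ctrl.observe()["eef_pos"])
E
```

```text
time: 5.3
eef_pos: [0.5564, -0.1216, 0.391]
tool_rot: [[-0.071, 0.997, 0.006], [0.997, 0.071, -0.002], [-0.003, 0.006, -1.0]]
contact_force: [0.8, -0.5, 0.5]
width: 0.0853
gripper_force: 0.0
[ 0.55617201 -0.12150017  0.38680174]
```

View pics/c5.png

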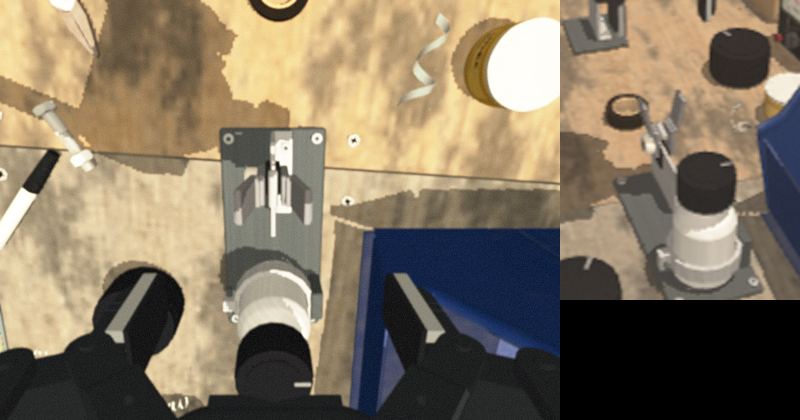

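```bash
python3 - <<'E'
from h import *
import pickle
c=pickle.load(open("pics/w5.pkl","rb"))
print(proj(c,[.5658,-.2552,.141]),[proj(c,[.5658+.029*np.cos(a),-.2552+.029*np.sin(a),.141]).tolist() for a in (0,1.57,3.14)])
for z in (.07,.12,.16): print("bin",z,hit(c,362,232,z),hit(c,375,232,z))
print("clip grip paddles",hit(c,238,222,.137),hit(c,310,214,.137),"plate near",hit(c,273,236,.07))
print("blackcap",hit(c,180,310,.06), hit(c,182,300,.06))
for s,(u,v) in (("side",(220+(708-560)/2,180+165/2)),): print(hit(s,u,v,.141))
print(ctrl.observe()["joints"])
E
```

```text
[273.9 382.4] [[313.1, 384.4], [276.8, 350.1], [234.4, 380.3]]
bin 0.07 [ 0.6335 -0.161   0.07  ] [ 0.6444 -0.1602  0.07  ]
bin 0.12 [ 0.6192 -0.1403  0.12  ] [ 0.6282 -0.1397  0.12  ]
bin 0.16 [ 0.6077 -0.1237  0.16  ] [ 0.6152 -0.1232  0.16  ]
clip grip paddles [ 0.5342 -0.1318  0.137 ] [ 0.5795 -0.1232  0.137 ] plate near [ 0.5593 -0.1697  0.07  ]
blackcap [ 0.4783 -0.2551  0.06  ] [ 0.4802 -0.2441  0.06  ]
[ 0.5708 -0.2496  0.141 ]
[-3.50383815e-01  1.45011053e-01  1.47963758e+00 -4.88197770e-05
  1.51639264e+00 -4.21055154e-01]
```

```bash
python3 - <<'E'
from h import *
import pickle
c=pickle.load(open("pics/w5.pkl","rb"))
for z in (0,.02,.04,.06,.08,.1,.12): print(z,hit("side",460*.7,348*.7,z),hit("scene",495*.7,328*.7,z),hit(c,364,232,z), "low lip", hit("side",565*.7,530*.7,z),hit("scene",660*.7,470*.7,z),"w",hit(c,345,390,z))
E
```

```text
0 [ 0.7158 -0.0352  0.    ] [ 0.7757 -0.0129  0.    ] [ 0.6556 -0.1898  0.    ] low lip [ 0.7157 -0.4392  0.    ] [ 0.7634 -0.4092  0.    ] w [ 0.663  -0.3987  0.    ]
0.02 [ 0.7057 -0.0595  0.02  ] [ 0.755  -0.0421  0.02  ] [ 0.6498 -0.1816  0.02  ] low lip [ 0.7057 -0.4528  0.02  ] [ 0.7431 -0.4261  0.02  ] w [ 0.6568 -0.3789  0.02  ]
0.04 [ 0.6957 -0.0837  0.04  ] [ 0.7343 -0.0713  0.04  ] [ 0.6439 -0.1733  0.04  ] low lip [ 0.6956 -0.4665  0.04  ] [ 0.7228 -0.4429  0.04  ] w [ 0.6505 -0.359   0.04  ]
0.06 [ 0.6856 -0.108   0.06  ] [ 0.7136 -0.1005  0.06  ] [ 0.6381 -0.165   0.06  ] low lip [ 0.6855 -0.4801  0.06  ] [ 0.7025 -0.4598  0.06  ] w [ 0.6443 -0.3392  0.06  ]
0.08 [ 0.6756 -0.1323  0.08  ] [ 0.6929 -0.1297  0.08  ] [ 0.6322 -0.1567  0.08  ] low lip [ 0.6755 -0.4938  0.08  ] [ 0.6822 -0.4766  0.08  ] w [ 0.638  -0.3193  0.08  ]
0.1 [ 0.6655 -0.1565  0.1   ] [ 0.6722 -0.1589  0.1   ] [ 0.6264 -0.1485  0.1   ] low lip [ 0.6654 -0.5075  0.1   ] [ 0.6619 -0.4935  0.1   ] w [ 0.6318 -0.2995  0.1   ]
0.12 [ 0.6554 -0.1808  0.12  ] [ 0.6515 -0.1881  0.12  ] [ 0.6206 -0.1402  0.12  ] low lip [ 0.6554 -0.5211  0.12  ] [ 0.6415 -0.5103  0.12  ] w [ 0.6255 -0.2797  0.12  ]
```

```bash
python3 -m creep '[-0.2,0,0,0,0,0.3,1,-0.4,0,0,0,0,0.57,1,-0.533,0.001,0,0,0,0.85,1,-0.533,0.001,0,0,0,1,1,-0.533,0.001,0,0,0,1,1,-0.533,0.001,0,0,0,1,1]' 20;python3 -m creep '[0,0,0,0,0,0.25,1,0,0,0,0,0,0.47,1,0,0,0,0,0,0.47,1,0,0,0,0,0,0.47,1]' 20; python3 snap.py pics/w6.png
```

```text
time: 6.0
eef_pos: [0.5659, -0.2541, 0.3856]
tool_rot: [[0.435, 0.9, -0.001], [0.9, -0.435, 0.001], [0.0, -0.002, -1.0]]
contact_force: [0.2, 0.1, 0.5]
width: 0.0853
gripper_force: 0.0
time: 6.4
eef_pos: [0.566, -0.2538, 0.3866]
tool_rot: [[0.639, 0.769, -0.0], [0.769, -0.639, 0.0], [-0.0, -0.0, -1.0]]
contact_force: [-0.4, -0.3, 0.3]
width: 0.0854
gripper_force: 0.0
[ 0.61723082 -0.19123834  0.35686186] [ 0.56593249 -0.25391963  0.3865979 ]
```

View pics/w6.png

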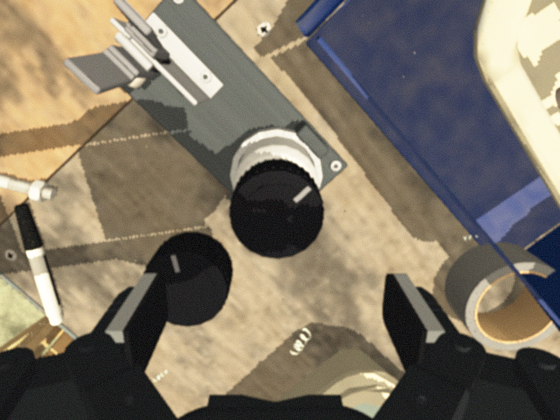

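```bash
python3 - <<'E'
from h import *
import pickle
c=pickle.load(open("pics/w6.png.pkl","rb"))
print(hit(c,276.5,211,.141),proj(c,[.566,-.254,.141]))
R=np.array(c[4]);
for a in range(0,360,90): print(proj(c,[.566+.029*np.cos(np.radians(a+40)),-.254+.029*np.sin(np.radians(a+40)),.141]))
E
```

```text
[ 0.5677 -0.2527  0.141 ] [275.8 214.2]
[284.7 168.7]
[228.8 206.2]
[267.6 256.3]
[322.2 222.1]
```

```bash
python3 -m creep '[0,0,0.15,0,0,0,1,0,0,0.3,0,0,0,1,0,0,0.43,0,0,0,1,0,0,0.43,0,0,0,1,0,0,0.43,0,0,0,0,0,0,0.43,0,0,0,0,0,0,0.43,0,0,0,0,0,0,0.43,0,0,0,0]' 70
```

```text
time: 7.25
eef_pos: [0.5662, -0.2545, 0.2814]
tool_rot: [[0.643, 0.766, 0.003], [0.766, -0.643, -0.002], [0.001, 0.003, -1.0]]
contact_force: [0.6, 1.0, 5.9]
width: 0.0563
gripper_force: 72.9
```

```bash
python3 -m creep '[0,0,0.012,0,0,0,0,0,0,0.024,0,0,0,0,0,0,0.03,0,0,0,0,0,0,0.03,0,0,0,0,0,0,0.03,0,0,0,0]' 70
```

```text
time: 7.75
eef_pos: [0.5662, -0.2546, 0.2742]
tool_rot: [[0.643, 0.766, 0.003], [0.766, -0.643, -0.002], [0.001, 0.003, -1.0]]
contact_force: [-1.2, 1.3, 9.2]
width: 0.0564
gripper_force: 73.5
```

```bash
python3 -m creep '[0,0,0.008,0,0,0,0,0,0,0.008,0,0,0,0,0,0,0.008,0,0,0,0]' 70
```

```text
time: 8.05
eef_pos: [0.5662, -0.2545, 0.2737]
tool_rot: [[0.643, 0.766, 0.004], [0.766, -0.643, -0.002], [0.001, 0.004, -1.0]]
contact_force: [-8.5, 5.6, 27.3]
width: 0.0562
gripper_force: 75.0
```

```bash
python3 -m creep '[0,0,0,0,0,-0.2,0,0,0,0,0,0,-0.4,0,0,0,0,0,0,-0.6,0,0,0,0,0,0,-0.8,0,0,0,0,0,0,-1,0,0,0,0,0,0,-1,0]' 70
```

```text
time: 8.65
eef_pos: [0.5663, -0.2546, 0.2738]
tool_rot: [[0.17, 0.985, 0.004], [0.985, -0.17, -0.003], [-0.002, 0.005, -1.0]]
contact_force: [-6.4, 5.0, 26.5]
width: 0.0565
gripper_force: 75.1
```

```bash
python3 -m creep '[0,0,0,0,0,-0.2,0,0,0,0,0,0,-0.4,0,0,0,0,0,0,-0.6,0,0,0,0,0,0,-0.8,0,0,0,0,0,0,-1,0,0,0,0,0,0,-1,0]' 70;python3 -m creep '[0,0,0,0,0,-0.2,0,0,0,0,0,0,-0.4,0,0,0,0,0,0,-0.6,0,0,0,0,0,0,-0.8,0,0,0,0,0,0,-0.9,0,0,0,0,0,0,-0.9,0]' 70; python3 - <<'E'
from h import *
print(ctrl.observe()["ft_torque"],ctrl.observe()["joints"])
import cv2; cv2.imwrite("pics/t.png",vision.get_image("side")["frame"][:,:,::-1])
E
```

```text
time: 9.25
eef_pos: [0.5662, -0.2544, 0.2737]
tool_rot: [[-0.346, 0.938, 0.004], [0.938, 0.346, -0.002], [-0.003, 0.003, -1.0]]
contact_force: [-9.4, 6.2, 27.5]
width: 0.0563
gripper_force: 75.4
time: 9.85
eef_pos: [0.5662, -0.2543, 0.2738]
tool_rot: [[-0.733, 0.681, 0.004], [0.681, 0.733, -0.002], [-0.004, 0.001, -1.0]]
contact_force: [-8.9, 7.7, 28.4]
width: 0.0564
gripper_force: 75.2
[1.14184267 1.4611357  0.10393882] [-5.46194388e-01  3.16583122e-01  1.50362853e+00  3.62584613e-04
  1.31715635e+00 -1.36862007e+00]
```

Turned 87° with steady torque. Now lift straight up, gently at first.

```bash
python3 -m creep '[0,0,-0.03,0,0,0,0,0,0,-0.06,0,0,0,0,0,0,-0.09,0,0,0,0,0,0,-0.09,0,0,0,0]' 70
```

```text
time: 10.3
eef_pos: [0.566, -0.2546, 0.2938]
tool_rot: [[-0.731, 0.683, 0.001], [0.683, 0.731, -0.001], [-0.002, 0.0, -1.0]]
contact_force: [0.7, 0.4, -0.2]
width: 0.0564
gripper_force: 75.9
```

```bash
python3 -m creep '[0,0,-0.1,0,0,0,0,0,0,-0.2,0,0,0,0,0,0,-0.26,0,0,0,0,0,0,-0.26,0,0,0,0,0,0,-0.26,0,0,0,0,0,0,-0.26,0,0,0,0,0,0,-0.26,0,0,0,0]' 70; python3 - <<'E'
import cv2
from h import *
import numpy as np
a=vision.get_image("side")["frame"][120:345,180:360];b=vision.get_image("scene")["frame"][150:345,200:380]
r=lambda x:cv2.resize(x,(400,500),interpolation=cv2.INTER_CUBIC)
cv2.imwrite("pics/c6.png",np.hstack([r(a),r(b)])[:,:,::-1])
E
```

```text
time: 11.0
eef_pos: [0.5658, -0.2544, 0.356]
tool_rot: [[-0.731, 0.683, -0.002], [0.683, 0.731, 0.001], [0.002, -0.0, -1.0]]
contact_force: [0.5, -0.2, -0.3]
width: 0.0567
gripper_force: 75.9
```

View pics/c6.png

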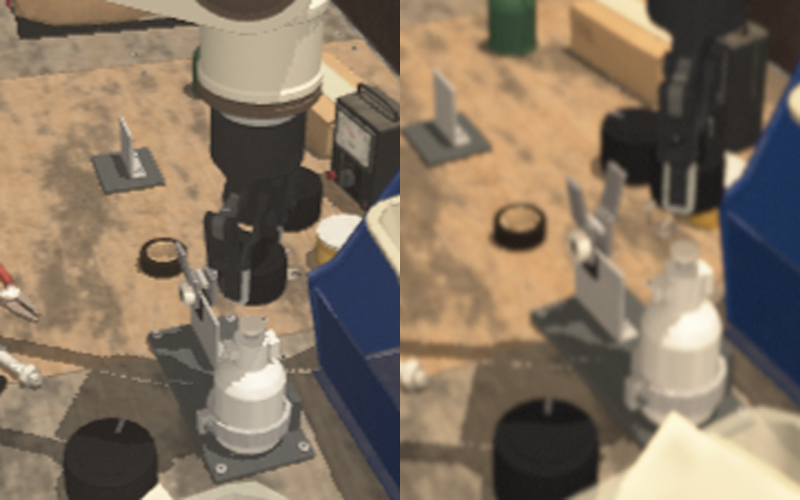

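The picture shows the cap held level above the open neck (left half, cap about (250,275), neck (255,330)). The clip is upright on the plate at (195,290), and the tape roll and tin have not moved.

```bash
python3 -c "
from plant import ctrl
print(ctrl.finish_job())"
```

```text
the job is handed in; nothing more can be done
None
```

I handed the job in at about 11 s, with the sensor clip shut upright on the stand's plate and the cap turned about 87°, lifted off and held level above the open neck; no verdict came back.

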